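Sort the desk oddments into their trays

TASK

Sort the five loose things in front of the robot into the three trays: both hand stamps into the blue tray, standing upright; the glue stick (upright) and the correction roller (flat) into the yellow tray; the power plug, lying as it is now, into the green tray. Everything must rest on its tray's floor, not on a rim or on another thing. Leave the white mug and the black pen pot where they stand.

Things in the scene. Friction and masses are not known exactly. Their poses are not given: they have to be found in the camera images.
- black_stamp: hand stamp with a black turned handle, standing upright on its wooden block: block 25 (x) x 58 (y) x 18 mm high, round handle above it up to 24 mm thick, total height 70 mm. Origin: centre of the underside, z up. Take it by the knob of the handle, 45 to 60 mm up; loose.
- red_stamp: hand stamp with a dark red turned handle, standing upright on its wooden block: block 25 (x) x 46 (y) x 18 mm high, round handle above it up to 24 mm thick, total height 70 mm. Origin: centre of the underside, z up. Take it by the knob of the handle, 45 to 60 mm up; loose.
- glue_stick: glue stick with cream barrel and blue cap, standing upright: 26 mm diameter, 86 mm tall, cap fixed. Origin: centre of the underside, z up; loose.
- correction_roller: dark blue correction-tape roller lying flat: 39 (x) x 98 (y, long axis; narrow white tip at its -y end) x 16 mm high. Origin: centre of the underside, z up. Take it across its 39 mm width at the origin; loose.
- power_plug: black moulded power plug lying with its three brass pins sideways: 68 x 46 x 24 mm high with the pins; the black body spans x -14 to +34 mm and y -23 to +23 mm, the pins point to -x. Origin: on the underside, z up; the middle of the body is 10 mm to +x of it. Take the body across its 46 mm (y); loose.
- blue_tray: blue shallow open rectangular tray, fixed to the desk top for this job: 130 (its x) x 170 (its y) x 18 mm high outside, walls and floor 4 mm thick, so inside 122 x 162 mm with the inner floor 4 mm above the desk. Origin: centre of its underside, z up.
- yellow_tray: yellow shallow open rectangular tray, fixed to the desk top for this job: 130 (its x) x 170 (its y) x 18 mm high outside, walls and floor 4 mm thick, so inside 122 x 162 mm with the inner floor 4 mm above the desk. Origin: centre of its underside, z up.
- green_tray: green shallow open rectangular tray, fixed to the desk top for this job: 130 (its x) x 170 (its y) x 18 mm high outside, walls and floor 4 mm thick, so inside 122 x 162 mm with the inner floor 4 mm above the desk. Origin: centre of its underside, z up.
- white_mug: white mug, bystander: 81 mm across, 94 mm tall, 116 mm long (y) with its handle at -y. Origin: middle of that length on the underside, z up; loose.
- black_pen_pot: round black wire pot with pens, bystander: 78 mm across, 135 mm tall with the pens. Origin: centre of the underside, z up; loose.
Mind the look-alikes: they are no part of the job. What is shaped like the correction_roller but pink is not meant.

How it is judged:
At the end, for the whole second after the job is handed in: Stamps in the blue tray, glue stick and roller in the yellow, plug in the green: each origin within 60 mm (tray x) and 80 mm (tray y) of the tray's centre, under 9 mm above its underside (on its floor), z axis within 0.15 rad of vertical, at rest (below 0.02 m/s) (x of black_stamp in the frame of blue_tray between -0.06 and 0.06 m and y of black_stamp in the frame of blue_tray between -0.08 and 0.08 m and z of each of black_stamp, red_stamp in the frame of blue_tray below 0.009 m and angle between each of black_stamp, red_stamp, glue_stick, correction_roller, power_plug's own z axis and vertical below 0.15 rad and linear speed of each of black_stamp, red_stamp, glue_stick, correction_roller, power_plug below 0.02 m/s and x of red_stamp in the frame of blue_tray between -0.06 and 0.06 m and y of red_stamp in the frame of blue_tray between -0.08 and 0.08 m and x of glue_stick in the frame of yellow_tray between -0.06 and 0.06 m and y of glue_stick in the frame of yellow_tray between -0.08 and 0.08 m and z of each of glue_stick, correction_roller in the frame of yellow_tray below 0.009 m and x of correction_roller in the frame of yellow_tray between -0.06 and 0.06 m and y of correction_roller in the frame of yellow_tray between -0.08 and 0.08 m and x of power_plug in the frame of green_tray between -0.06 and 0.06 m and y of power_plug in the frame of green_tray between -0.08 and 0.08 m and z of power_plug in the frame of green_tray below 0.009 m); the robot touches nothing.
It fails at once if the white mug is moved more than 20 mm (distance of white_mug from where it was at the start of the episode above 0.02 m).
It fails at once if the black pen pot is moved more than 20 mm (distance of black_pen_pot from where it was at the start of the episode above 0.02 m).
It also fails if it takes over 131 s, if anything falls off the work surface, if the arm or the gripper's body presses on something with over 40 N, if the wrist force passes 120 N, or if a joint passes its speed limit or range.

ROBOT

A 6-joint arm with a two-finger parallel gripper is mounted at the origin on the work surface; the furniture and walls round the work are solid. World frame = base frame: x ahead of the robot, y to its left, z up, the work surface at z = 0. Lengths are in m, angles in rad, forces in N, time in s.
With the tool pointing down it reaches from about 0.25 to 0.725 m from the base axis. Payload 4 kg.
Tool frame: the origin (TCP) lies on the centre line of the jaws, within the pads' length; the fingertips stand 22 mm ahead of it and the grasp point (between the pads) lies 3 mm ahead of it; z points along the fingers, y is the line along which they close (so a half turn about z gives the same grasp; the last joint's range is limited). The gripper opens to 85 mm and grips with 20 to 120 N. Pads are 22 mm wide; open, the fingers measure 114 mm over their backs; the gripper's body (76 mm by 85 mm) begins 54 mm behind the grasp point. The pads swing forward as they close: fully open they stand 13 mm farther back than shut.
Start: joints at [1.194, 0.241, 0.005, 1.335, 0, 1.571], TCP at [0.184, 0.465, 0.218] pointing down, gripper open.
Joint ranges: [-2.72, 2.72], [-1.05, 1.87], [-1.09, 1.28], [-1.99, 2.15], [-1.42, 1.44], [-3.14, 3.14]. Speed limits (rad/s): [2.79, 2.79, 3.14, 3.14, 3.14, 3.14].

INTERFACE

Orientations are given as a unit quaternion [x, y, z, w].
In Python, from workcell import bot gives the robot as it stands.
- The arm moves only by the shell command python3 -m inch 'ROWS'. ROWS is JSON, one flat list of numbers, 7 for each row, row after row: the shift along the world's x, y, z in mm, then the turn, a rotation vector about the world's x, y, z in rad, then the opening in per cent of the stroke, from 0 (shut) to 100 (fully open). A call has 1 to 8 rows; each row is the pose to reach, as a shift and turn from the pose commanded when the call began; what a row does not reach only later rows make up. A row lasts 1/12 s, in which the tool goes at most 41.7 mm and 7.16 degrees, less where a joint would pass 70% of its speed; a pose out of reach is approached as far as the arm can. A call with a gripper value outside its range is refused whole. The fingers move at their own pace and stop on an object; the grip force is fixed at half the most. Time passes only in rows, so rows that repeat a pose let the fingers close. It gives the time, the measured TCP pose, the force, the opening and the grip force at its end, in the units of the state.
- bot.get_obs(): the state, without advancing time (a new reading comes with each control period).
- bot.camera(name): name is "side" or "top"; returns the picture (400x640x3 uint8, blue, green, red); there is no depth.
- bot.camera_info(name): a dict with "intrinsics" (3x3 intrinsics, pixels), "camera_from_world" (4x4, takes a point from world to camera coordinates). Camera axes: x right, y down, z forward; pixel columns grow to the right and rows downward; lengths in m; the calibration is good to about 2 mm. A picture is of the moment at which its call begins. camera_info takes no time and is no camera call.
- bot.job_done(): hands the job in; it is judged then, once.
Trained networks look in the newest picture that a camera, given by its name, has taken for a name from the list of things; names that differ only in an ending like _2 or _b are one class to them, and where a whole thing is asked for, a point or a joint stands for the part that bears it (a point fixed in the world has none). Each returns a list of dicts, best first, with "confidence" (0 to 1); they miss things now and then, are a little off and sometimes report something else, mostly with a low value. They report only what shows in the picture. A call takes as long as a camera call. They do not tell look-alikes from the thing itself.
- bot.silhouettes(camera, target): "mask" (400x640 bool, what is visible of it) and "uv" ([column, row] in pixels, amid what is visible of it).
- bot.spot_point(camera, target): "uv" ([column, row] in pixels: a listed point, or the origin of a listed thing).
The state is a dict: "clock": time; "joint_pos": joint angles; "joint_vel": joint speeds; "tau": joint torques, N m; "eef_pos": TCP position; "tool_rot": TCP orientation; "ft_force": force on the tool from outside, world axes, zero at the start; "ft_torque": the same for the moment, N m; "grip_width": finger opening in m; "grasp_force": force on a finger pad.
Only numpy, scipy, OpenCV 4.12 (cv2) and the standard library are available. Lean on these libraries where they do the work, as an engineer would, in place of code of your own. Each camera call takes 0.05 s, during which the arm holds its last target. There are 200 camera calls.

## Working session

There is one attempt and no reset: what is moved stays moved. The work goes in short steps, Python scripts to look and compute and a shell command to move; the robot and the scene stay as the last step left them, time stands still between calls to the robot, and variables do not carry over. Pictures are saved under pics/ and viewed, at most 14 in all, crops included, and the job is handed in when it is done.

```bash
ls; mkdir -p pics
python3 - <<'E'
from workcell import bot
import cv2,numpy as np
o=bot.get_obs();print(o)
for c in("top","side"):
    cv2.imwrite(f"pics/{c}0.png",bot.camera(c)); i=bot.camera_info(c);print(c,i)
E
```

```text
pics
{'clock': 0.0, 'joint_pos': array([1.19397793e+00, 2.41384543e-01, 3.71134857e-03, 1.33519166e+00,
       1.95314302e-06, 1.57077254e+00]), 'joint_vel': array([ 1.75458029e-03, -1.26668652e-03, -7.99328902e-06,  8.60295679e-04,
        1.78476278e-03, -3.32760271e-04]), 'tau': array([-1.37561612e-03, -3.72317255e+01,  2.52409029e+01,  1.69457216e-02,
       -1.53241735e-04, -3.91688149e-07]), 'eef_pos': array([0.18373767, 0.46430435, 0.21722227]), 'tool_rot': array([ 1.87284702e-01,  9.82305131e-01, -1.01577398e-03, -1.94685026e-04]), 'ft_force': array([-0.31112798, -0.01527677, -0.24681406]), 'ft_torque': array([ 0.00050872,  0.02777831, -0.00288251]), 'grasp_force': 0.0, 'grip_width': 0.08536898128359025}
top {'intrinsics': array([[368.13541055,   0.        , 316.30857983],
       [  0.        , 368.13541055, 200.40651944],
       [  0.        ,   0.        ,   1.        ]]), 'camera_from_world': array([[-0.02631398, -0.99949412,  0.0178625 ,  0.00576811],
       [-0.99582743,  0.02464717, -0.08786489,  0.46893142],
       [ 0.08738018, -0.02010005, -0.99597223,  1.37363419],
       [ 0.        ,  0.        ,  0.        ,  1.        ]])}
side {'intrinsics': array([[499.84603927,   0.        , 323.56111178],
       [  0.        , 499.84603927, 196.78405528],
       [  0.        ,   0.        ,   1.        ]]), 'camera_from_world': array([[ 0.80864349, -0.58820576,  0.01047282, -0.37709027],
       [-0.48280914, -0.67370938, -0.55947386,  0.27268489],
       [ 0.33614139,  0.44735852, -0.82878183,  1.36429073],
       [ 0.        ,  0.        ,  0.        ,  1.        ]])}
```

View pics/top0.png

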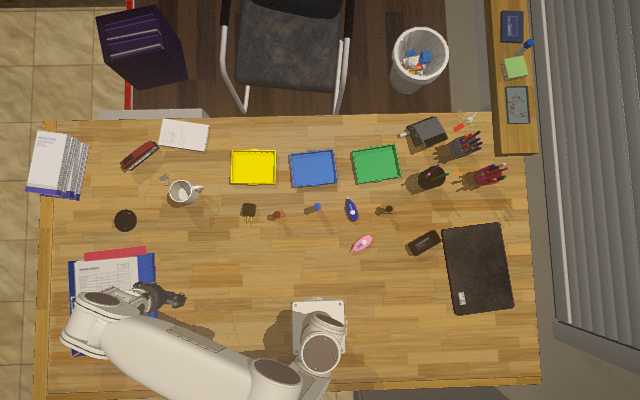

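View pics/side0.png

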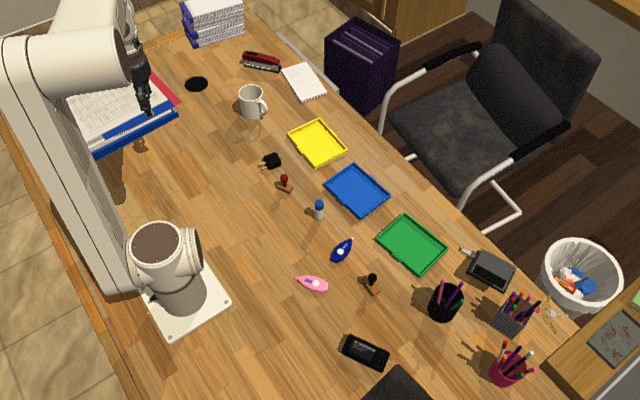

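The top view shows, left to right: plug (248,210), red stamp (277,215), glue stick (317,208), dark blue roller (351,210) and black stamp (385,210). The pink decoy is at (361,243), the mug at (182,191), and the trays are at rows 165–170. The side view matches: black pen pot at (445,300), roller at (342,250).

```bash
cat > h.py <<'E'
from workcell import bot
import numpy as np,cv2
I={c:bot.camera_info(c) for c in("top","side")}
def ray(c,uv):
    K,T=I[c]["intrinsics"],I[c]["camera_from_world"]
    R,t=T[:3,:3],T[:3,3]
    uv=np.atleast_2d(uv).astype(float)
    d=np.c_[uv,np.ones(len(uv))]@np.linalg.inv(K).T@R
    return -R.T@t,d
def plane(c,uv,z):
    o,d=ray(c,uv); return (o+d*((z-o[2])/d[:,2])[:,None])[:,:2]
def proj(c,p):
    K,T=I[c]["intrinsics"],I[c]["camera_from_world"]
    q=(np.atleast_2d(p)@T[:3,:3].T+T[:3,3])@K.T; return q[:,:2]/q[:,2:]
def maskrect(c,m,z):
    v,u=np.nonzero(m); P=plane(c,np.c_[u,v],z)
    (a,b),s,ang=cv2.minAreaRect((P*1000).astype(np.float32)); return np.round([a,b,*s,ang],1)
E
python3 - <<'E'
from h import *
np.set_printoptions(suppress=True,precision=4)
H=dict(black_stamp=.009,red_stamp=.009,glue_stick=.086,correction_roller=.008,power_plug=.012,blue_tray=.018,yellow_tray=.018,green_tray=.018,white_mug=.05,black_pen_pot=.05)
for n in H:
  for c in("top","side"):
    bot.camera(c)
    for s in bot.spot_point(c,n)[:3]:
        if s["confidence"]>.3: print(n,c,"pt",round(s["confidence"],2),np.round(s["uv"],1),plane(c,s["uv"],0)[0])
    for s in bot.silhouettes(c,n)[:3]:
        if s["confidence"]>.3: print("    sil",round(s["confidence"],2),np.round(s["uv"]),s["mask"].sum(),maskrect(c,s["mask"],H[n]))
im=cv2.imread("pics/side0.png")[140:310,245:405]
cv2.imwrite("pics/side0c.png",cv2.resize(im,None,fx=3.5,fy=3.5,interpolation=cv2.INTER_CUBIC))
im=cv2.imread("pics/top0.png")[195:225,235:400]
cv2.imwrite("pics/top0c.png",cv2.resize(im,None,fx=4.8,fy=4.8,interpolation=cv2.INTER_CUBIC))
E
```

```text
black_stamp top pt 0.62 [385.  209.4] [ 0.4295 -0.27  ]
    sil 0.56 [382. 209.] 79 [ 430.4 -272.    53.9   23.    88.5]
black_stamp side pt 0.72 [368.  283.3] [ 0.4297 -0.2608]
    sil 0.64 [369. 282.] 224 [ 436.4 -271.9   57.5   41.3   83.8]
red_stamp top pt 0.49 [276.9 215.9] [0.415  0.1455]
    sil 0.55 [275. 216.] 82 [418.  142.4  41.7  30.4  88.6]
red_stamp side pt 0.64 [283.4 188.4] [0.4162 0.1455]
    sil 0.75 [281. 186.] 140 [422.6 155.8  66.3  38.1  74.7]
glue_stick top pt 0.73 [373.4 162.1] [ 0.6148 -0.2326]
    sil 0.54 [318. 204.] 48 [441.1  -6.8  21.6  25.3  88.5]
glue_stick side pt 0.74 [319.5 220.4] [ 0.4397 -0.0159]
glue_stick side pt 0.31 [370.5 284.4] [ 0.4332 -0.2674]
    sil 0.6 [318. 142.] 1756 [570.  180.9 175.7 132.6  88.7]
    sil 0.53 [318. 209.] 163 [429.3 -27.5  71.   23.   54.5]
correction_roller top pt 0.76 [361.6 244.7] [ 0.297  -0.1748]
correction_roller top pt 0.48 [351.  210.4] [ 0.4289 -0.1388]
correction_roller top pt 0.41 [385.6 207.1] [ 0.4383 -0.2727]
    sil 0.77 [360. 242.] 181 [ 301.9 -173.5   37.3   86.2   42.9]
    sil 0.75 [348. 211.] 184 
[... 1364 characters left out ...]
 0.64 [414.3 248.5] [ 0.6079 -0.2543]
green_tray side pt 0.33 [371.4 285.7] [ 0.4328 -0.2719]
    sil 0.61 [411. 246.] 2526 [ 603.7 -240.3  144.4  174.2    8.3]
white_mug top pt 0.91 [192.9 191.9] [0.5151 0.4649]
    sil 0.9 [184. 192.] 611 [509.8 478.3 119.1  83.   73. ]
white_mug side pt 0.63 [256.7 117.9] [0.5057 0.4488]
    sil 0.88 [252. 105.] 794 [514.8 482.4 168.6  86.9  69.5]
black_pen_pot top pt 0.79 [432.  181.5] [ 0.5333 -0.4577]
    sil 0.61 [433. 178.] 552 [ 540.8 -439.2   80.2  119.1   25. ]
    sil 0.35 [390. 207.] 98 [ 427.9 -265.3   56.    22.3   88.5]
black_pen_pot side pt 0.6 [442.2 311.2] [ 0.5412 -0.4413]
    sil 0.87 [444. 302.] 1174 [ 550.4 -431.6  133.8   79.9   26.4]
```

View pics/side0c.png

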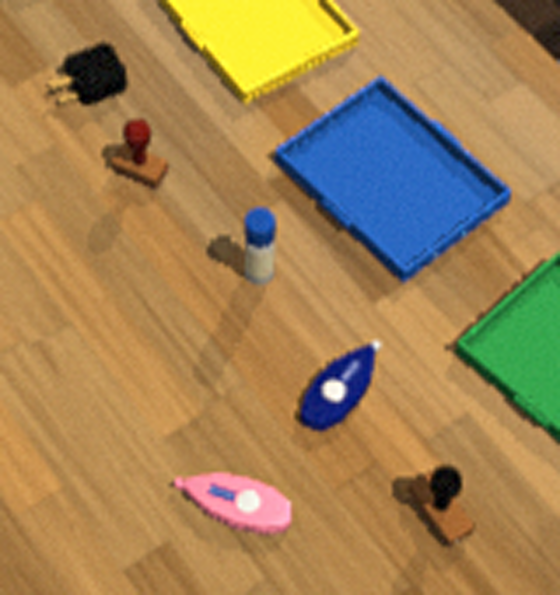

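View pics/top0c.png

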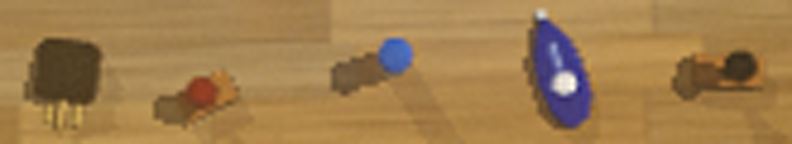

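The crops confirm the identities: red knob at side (284,178), black knob (372,278), glue cap (319,202). The plug's pins point to -x, and the roller's tip points to +x and slightly +y. Next I fit yaw and position.

Run:
```python
from h import *
from scipy.optimize import least_squares,minimize
np.set_printoptions(suppress=True,precision=4)
def tri(a,b):
    f=lambda p:np.r_[(proj("top",p)[0]-a),(proj("side",p)[0]-b)]
    r=least_squares(f,[.45,0,.05]);return r.x,r.fun
for n,a,b in(("red",(276.9,214.2),(284.1,178)),("black",(389,208.8),(372.4,278)),("glue",(317.7,206.7),(319.3,202))):
    print(n,*tri(a,b))
im={c:cv2.imread(f"pics/{c}0.png") for c in("top","side")}
def box(x0,x1,y0,y1,z0,z1): return np.array([(x,y,z) for x in(x0,x1) for y in(y0,y1) for z in(z0,z1)])
th=np.linspace(0,6.28,40)
ro=np.array([(.0195*np.cos(t)*1,.049*np.sin(t),z) for t in th for z in(0,.016)])
def fit(parts,masks,x0):
    def L(p):
        s=0
        for c,m in masks.items():
            M=np.zeros((400*4,640*4),np.uint8)
            R=np.array([[np.cos(p[2]),-np.sin(p[2])],[np.sin(p[2]),np.cos(p[2])]])
            for q in parts:
                w=np.c_[q[:,:2]@R.T+p[:2],q[:,2]]
                cv2.fillConvexPoly(M,cv2.convexHull(np.round((proj(c,w)+.5)*4).astype(np.int32)),1)
            B=cv2.resize(m.astype(np.uint8),None,fx=4,fy=4,interpolation=cv2.INTER_NEAREST)
            s+=1-(M&B).sum()/max(1,(M|B).sum())
        return s
    b=min((minimize(L,[*x0[:2],x0[2]+d],method="Nelder-Mead",options=dict(initial_simplex=[[x0[0],x0[1],x0[2]+d],[x0[0]+.01,x0[1],x0[2]+d],[x0[0],x0[1]+.01,x0[2]+d],[x0[0],x0[1],x0[2]+d+.2]])) for d in(-.3,0,.3)),key=lambda r:r.fun)
    return b.x,np.degrees(b.x[2]),b.fun
def win(m,u,v,r=16):
    w=np.zeros_like(m);w[v-r:v+r,u-r:u+r]=1;return m&w
hsv={c:cv2.cvtColor(im[c],cv2.COLOR_BGR2HSV) for c in im}
bl={c:(hsv[c][...,0]>110)&(hsv[c][...,0]<130)&(hsv[c][...,1]>150) for c in im}
mb={"top":win(bl["top"],350,209,15),"side":win(bl["side"],341,249,18)}
print("roller",[m.sum() for m in mb.values()],fit([ro],mb,(.433,-.139,np.radians(-170+90))))
dk={c:im[c].max(2)<60 for c in im}
md={"side":win(dk["side"],272,160,14)}
print("plug side",md["side"].sum(),fit([box(-.014,.034,-.023,.023,0,.024)],md,(.43,.254,0)))
for lo,hi,n,yc,rng in((20,35,"yellow",.228,None),(100,125,"blue",.001,None),(50,80,"green",-.241,None)):
    mm={}
    for c in im:
        h=hsv[c];m=(h[...,0]>lo)&(h[...,0]<hi)&(h[...,1]>130)&(h[...,2]>50)
        uv=proj(c,[.6,yc,.0])[0].astype(int); m=win(m,*uv,r=32 if c=="top" else 42)
        k,l,s,_=cv2.connectedComponentsWithStats(m.astype(np.uint8)); mm[c]=l==1+np.argmax(s[1:,4])
    print(n,[m.sum() for m in mm.values()],fit([box(-.065,.065,-.085,.085,0,.018)],mm,(.6,yc,0)))
```

```text
red [0.4188 0.14   0.0593] [ 0.0548 -0.1054 -0.0981  0.0099]
black [ 0.4283 -0.2731  0.058 ] [ 0.0573 -0.1048 -0.0855  0.0143]
glue [ 0.4414 -0.01    0.0916] [ 0.2247 -0.4225 -0.3789  0.0494]
roller [np.int64(1), np.int64(216)] (array([ 0.4317, -0.136 , -1.2404]), np.float64(-71.06925823847475), np.float64(1.4283213872104663))
plug side 206 (array([ 0.432 ,  0.2552, -0.2723]), np.float64(-15.60093868662719), np.float64(0.1943349753694581))
yellow [np.int64(1595), np.int64(1800)] (array([ 0.6075,  0.234 , -0.032 ]), np.float64(-1.8340433779888716), np.float64(0.06112816433696966))
blue [np.int64(1205), np.int64(2010)] (array([0.5956, 0.0043, 0.0948]), np.float64(5.432470350772428), np.float64(0.2607234390384262))
green [np.int64(1029), np.int64(2430)] (array([ 0.607 , -0.2382,  0.1498]), np.float64(8.584748743950085), np.float64(0.37589258206239684))
```

Run:
```python
from h import *
from scipy.optimize import minimize
np.set_printoptions(suppress=True,precision=4)
im={c:cv2.imread(f"pics/{c}0.png") for c in("top","side")}
def P(c,pts,z):
    off,s=((245,140),3.5) if c=="side" else ((235,195),4.8)
    return plane(c,np.array(pts)/s+off-.5+.5/s,z)
# plug: top-face edges/ pins from crops
a=P("side",[(80,80),(50,89)],.012);print("pin dir side1",a,np.degrees(np.arctan2(*(a[0]-a[1])[::-1])))
a=P("side",[(88,88),(58,99)],.012);print("pin dir side2",np.degrees(np.arctan2(*(a[0]-a[1])[::-1])))
a=P("side",[(65,62),(105,43),(126,72)],.024);print("top face edges",np.degrees(np.arctan2(*(a[1]-a[0])[::-1])),np.degrees(np.arctan2(*(a[2]-a[1])[::-1])))
a=P("top",[(37,38),(100,40)],.024);print("plug top edge",a,np.degrees(np.arctan2(*(a[0]-a[1])[::-1])))
a=P("top",[(100,40),(98,103)],.024);print("plug right edge",a,np.degrees(np.arctan2(*(a[0]-a[1])[::-1])))
# roller: tip and dot
for c,t,d in(("side",(376,346),(315,425)),("top",(541,15),(575,125))):
    a=P(c,[t,d],.008);print("roller",c,a,np.degrees(np.arctan2(*(a[0]-a[1])[::-1])), a.mean(0),np.linalg.norm(a[0]-a[1]))
# bluish excess masks
for c,u,v,r in(("top",350,209,16),("side",341,249,20)):
    q=im[c].astype(int);m=(q[...,0]-q[...,2]>15);w=np.zeros_like(m);w[v-r:v+r,u-r:u+r]=1;m&=w
    print(c,m.sum(),maskrect(c,m,.008))
    y,x=np.nonzero(m);p=plane(c,np.c_[x,y],.008);e,V=np.linalg.eigh(np.cov(p.T));print(p.mean(0),np.degrees(np.arctan(V[1,1]/V[0,1])))
```

```text
pin dir side1 [[0.4267 0.253 ]
 [0.3988 0.2601]] -14.35365027536794
pin dir side2 -10.18884355504403
top face edges -3.394120919645684 -94.18865485280887
plug top edge [[0.4675 0.2724]
 [0.4647 0.2232]] 86.7465059294306
plug right edge [[0.4647 0.2232]
 [0.4154 0.2254]] -2.4856595084709303
roller side [[ 0.478  -0.1256]
 [ 0.3928 -0.1545]] 18.763440395310383 [ 0.4354 -0.1401] 0.09004015618218193
roller top [[ 0.4774 -0.1255]
 [ 0.3891 -0.1495]] 15.241259348754447 [ 0.4332 -0.1375] 0.091551409075665
top 150 [ 431.3 -138.3   84.3   35.6   19.8]
[ 0.4298 -0.1397] 15.937913692313366
side 267 [ 431.8 -138.3   89.    38.3   12.1]
[ 0.4284 -0.139 ] 17.95024789001338
```

```bash
python3 -m inch '[256,-214,-80,0,0,0.307,75, 256,-214,-80,0,0,0.307,75, 256,-214,-80,0,0,0.307,75, 256,-214,-80,0,0,0.307,75, 256,-214,-80,0,0,0.307,75, 256,-214,-80,0,0,0.307,75, 256,-214,-80,0,0,0.307,75, 256,-214,-80,0,0,0.307,75]'; python3 -m inch '[0,0,0,0,0,0,75, 0,0,0,0,0,0,75, 0,0,0,0,0,0,75]'
```

```text
clock: 3.77
eef_pos: [0.4274, 0.2611, 0.1422]
tool_rot: [0.035, 0.999, 0.0, 0.0]
ft_force: [0.5, 1.1, -0.1]
grip_width: 0.0638
grasp_force: 0.0
clock: 4.02
eef_pos: [0.4259, 0.2625, 0.1424]
tool_rot: [0.035, 0.999, 0.0, -0.0]
ft_force: [0.4, 0.0, -0.3]
grip_width: 0.0641
grasp_force: 0.0
```

```bash
python3 -m inch '[14,-12,0,0,0,0,75, 14,-12,-30,0,0,0,75, 14,-12,-60,0,0,0,75, 14,-12,-80,0,0,0,75, 14,-12,-80,0,0,0,75, 14,-12,-80,0,0,0,75]'
python3 - <<'E'
from h import *
cv2.imwrite("pics/a.png",np.hstack([cv2.resize(bot.camera("side")[110:210,220:320],None,fx=4,fy=4,interpolation=2),cv2.resize(bot.camera("top")[170:250,210:290],(400,400),interpolation=2)]))
E
```

```text
clock: 4.52
eef_pos: [0.4384, 0.2515, 0.0623]
tool_rot: [0.033, 0.999, -0.0, -0.001]
ft_force: [-0.3, -0.3, 0.2]
grip_width: 0.064
grasp_force: 0.0
```

View pics/a.png

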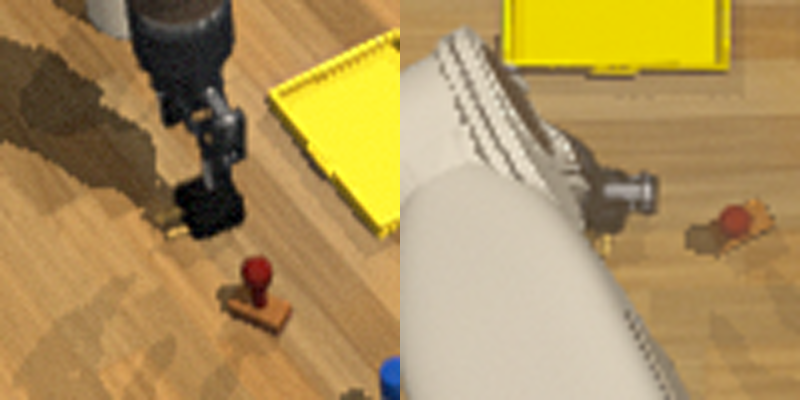

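```bash
python3 -m inch '[2,-2,-20,0,0,0,75, 2,-2,-20,0,0,0,75]';  python3 -m inch '[0,0,-10,0,0,0,75, 0,0,-20,0,0,0,75, 0,0,-20,0,0,0,75]'; python3 -c "
from h import *
print(proj('side',[[.438,.215,.044],[.438,.285,.044]]))"
```

```text
clock: 4.78
eef_pos: [0.442, 0.2489, 0.0424]
tool_rot: [0.035, 0.999, 0.0, 0.0]
ft_force: [-0.8, -0.4, 0.1]
grip_width: 0.0641
grasp_force: 0.0
clock: 5.03
eef_pos: [0.4411, 0.2482, 0.0213]
tool_rot: [0.035, 0.999, -0.001, -0.001]
ft_force: [-0.9, -1.1, -0.7]
grip_width: 0.064
grasp_force: 0.0
[[276.19013572 162.34730409]
 [264.2732416  148.3108264 ]]
```

No contact on the way down, so the fingers straddle the plug. Close and lift.

```bash
python3 -m inch '[0,0,0,0,0,0,0, 0,0,0,0,0,0,0, 0,0,0,0,0,0,0, 0,0,0,0,0,0,0, 0,0,0,0,0,0,0, 0,0,0,0,0,0,0]';  python3 -m inch '[0,0,40,0,0,0,0, 0,0,80,0,0,0,0, 0,0,110,0,0,0,0, 0,0,110,0,0,0,0]'
```

```text
clock: 5.53
eef_pos: [0.4423, 0.2486, 0.0227]
tool_rot: [0.035, 0.999, 0.0, 0.0]
ft_force: [1.2, -0.4, -0.4]
grip_width: 0.0
grasp_force: 0.0
clock: 5.87
eef_pos: [0.4463, 0.2509, 0.1394]
tool_rot: [0.035, 0.999, 0.003, 0.006]
ft_force: [1.2, 0.7, 0.4]
grip_width: 0.0
grasp_force: 0.0
```

Run:
```python
from h import *
s=bot.camera("side");t=bot.camera("top");cv2.imwrite("pics/s1.png",s);cv2.imwrite("pics/t1.png",t)
cv2.imwrite("pics/b.png",np.hstack([cv2.resize(s[110:210,220:320],None,fx=4,fy=4,interpolation=2),cv2.resize(t[170:250,210:290],(400,400),interpolation=2)]))
for q in bot.silhouettes("side","power_plug")[:2]: print(q["uv"],q["confidence"],maskrect("side",q["mask"],.012))
```

```text
[271.9, 161.7] 0.65 [436.3 251.9  59.6  66.4  84.9]
```

View pics/b.png

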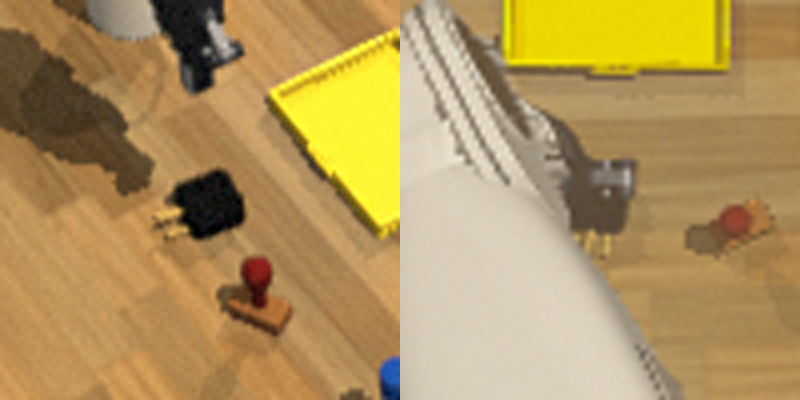

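Run:
```python
from h import *
o=bot.get_obs();print(o["eef_pos"],o["grip_width"],o["tool_rot"],o["joint_pos"])
p=o["eef_pos"]
for z in(.10,.117,.13,.14,.16): print(z,proj("side",[p[0],p[1],z]),proj("top",[p[0],p[1],z]))
for z in (.012,.024): print(proj("side",[.44,.25,z]),proj("top",[.44,.25,z]))
s=bot.camera("side");cv2.imwrite("pics/s2.png",cv2.resize(s[40:220,180:380],(800,600),interpolation=2)[:, :])
```

```text
[0.44201133 0.2484879  0.13248156] 6.820843089350497e-05 [3.49279032e-02 9.99389805e-01 1.20132101e-04 2.12721759e-04] [ 5.12152922e-01  3.08222781e-01 -1.33726579e-01  1.12835863e+00
 -1.61207790e-05  5.82022938e-01]
0.1 [[270.11912183 143.56818289]] [[245.24169585 207.7549094 ]]
0.117 [[269.68432154 139.96398898]] [[244.39606684 207.42527866]]
0.13 [[269.34637511 137.16264661]] [[243.73428821 207.16731378]]
0.14 [[269.08313029 134.98052902]] [[243.21602992 206.96529391]]
0.16 [[268.54786359 130.54353803]] [[242.15469558 206.55158006]]
[[271.46940951 161.20456852]] [[248.89624711 209.87302688]]
[[271.18561022 158.89201666]] [[248.3707956  209.67419597]]
```

View pics/s2.png

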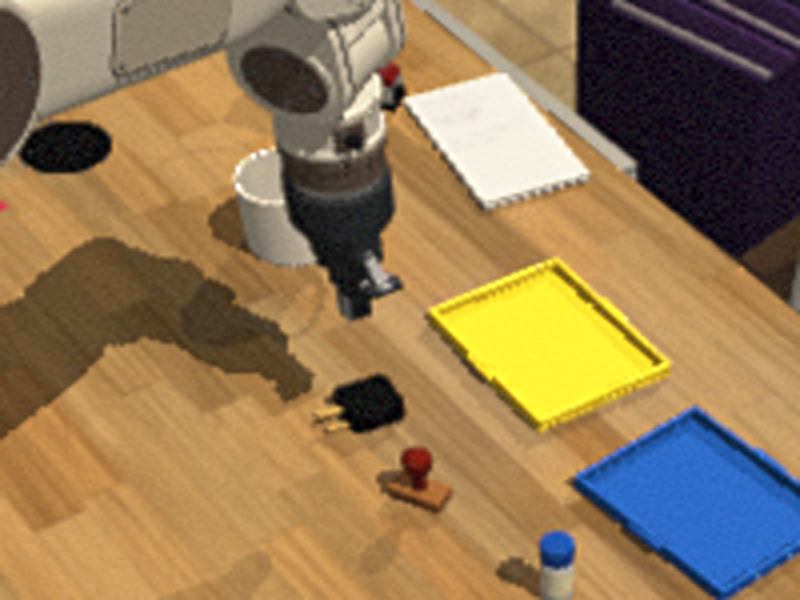

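Fingertip at side px (268,135) implies a height of about 0.138 m with the TCP reported at 0.1325. So the tips really sit roughly 25 mm higher than the stated geometry suggests, and they closed above the plug. I go lower in small steps, watching the force.

```bash
python3 -m inch '[0,0,-30,0,0,0,75, 0,0,-60,0,0,0,75, 0,0,-90,0,0,0,75, 0,0,-110,0,0,0,75, 0,0,-110,0,0,0,75, 0,0,-110,0,0,0,75]';  python3 -m inch '[0,0,-4,0,0,0,75, 0,0,-6,0,0,0,75, 0,0,-6,0,0,0,75]'; python3 -m inch '[0,0,-3,0,0,0,75, 0,0,-6,0,0,0,75, 0,0,-6,0,0,0,75]'
```

```text
clock: 6.57
eef_pos: [0.4398, 0.2473, 0.0202]
tool_rot: [0.035, 0.999, -0.002, -0.003]
ft_force: [-0.3, -0.1, 0.7]
grip_width: 0.0641
grasp_force: 0.0
clock: 6.82
eef_pos: [0.4427, 0.2489, 0.0172]
tool_rot: [0.035, 0.999, 0.0, 0.001]
ft_force: [0.3, -0.2, -0.1]
grip_width: 0.0643
grasp_force: 0.0
clock: 7.07
eef_pos: [0.442, 0.2485, 0.0104]
tool_rot: [0.035, 0.999, 0.0, 0.0]
ft_force: [-0.4, 0.1, 0.1]
grip_width: 0.0641
grasp_force: 0.0
```

```bash
python3 -m inch '[0,0,-3,0,0,0,75, 0,0,-6,0,0,0,75, 0,0,-6,0,0,0,75]'; python3 -m inch '[0,0,-3,0,0,0,75, 0,0,-5,0,0,0,75, 0,0,-5,0,0,0,75]'
python3 - <<'E'
from h import *
s=bot.camera("side");cv2.imwrite("pics/s3.png",cv2.resize(s[120:195,220:320],(800,600),interpolation=2))
E
```

```text
clock: 7.32
eef_pos: [0.4416, 0.2483, 0.0038]
tool_rot: [0.035, 0.999, -0.0, -0.0]
ft_force: [0.9, -0.2, 0.2]
grip_width: 0.064
grasp_force: 0.0
clock: 7.57
eef_pos: [0.4417, 0.2484, -0.0011]
tool_rot: [0.035, 0.999, -0.0, -0.0]
ft_force: [-0.4, -0.5, 0.5]
grip_width: 0.064
grasp_force: 0.0
```

View pics/s3.png

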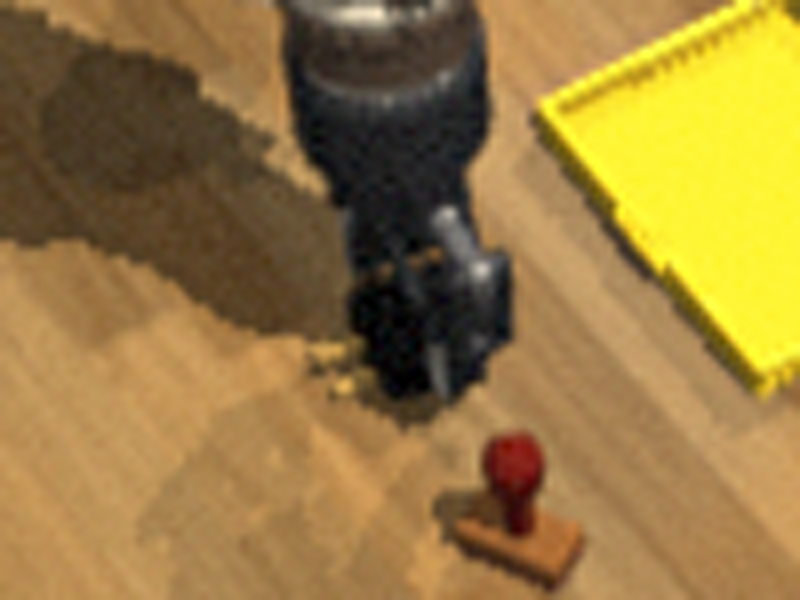

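The right finger is now beside the plug with its tip near (470,395), about 10 mm off the desk. Close.

```bash
python3 -m inch '[0,0,0,0,0,0,0, 0,0,0,0,0,0,0, 0,0,0,0,0,0,0, 0,0,0,0,0,0,0, 0,0,0,0,0,0,0, 0,0,0,0,0,0,0]';  python3 -m inch '[0,0,20,0,0,0,0, 0,0,60,0,0,0,0, 0,0,100,0,0,0,0, 0,0,100,0,0,0,0]'
```

```text
clock: 8.12
eef_pos: [0.4426, 0.2489, 0.0001]
tool_rot: [0.035, 0.999, 0.0, 0.001]
ft_force: [0.1, -0.7, 6.2]
grip_width: 0.0441
grasp_force: 61.4
clock: 8.45
eef_pos: [0.4466, 0.2511, 0.1065]
tool_rot: [0.035, 0.999, 0.003, 0.005]
ft_force: [0.5, 0.3, -0.1]
grip_width: 0.0442
grasp_force: 61.3
```

```bash
python3 -m inch '[84,-245,10,0,0,0.1,0, 84,-245,10,0,0,0.1,0, 84,-245,10,0,0,0.1,0, 84,-245,10,0,0,0.1,0, 84,-245,10,0,0,0.1,0, 84,-245,10,0,0,0.1,0, 84,-245,10,0,0,0.1,0, 84,-245,10,0,0,0.1,0]';  python3 -m inch '[84,-244,0,0,0,0.1,0, 84,-244,0,0,0,0.1,0, 84,-244,0,0,0,0.1,0, 84,-244,0,0,0,0.1,0, 84,-244,0,0,0,0.1,0, 84,-244,0,0,0,0.1,0, 84,-244,0,0,0,0.1,0, 84,-244,0,0,0,0.1,0]'
```

```text
clock: 9.12
eef_pos: [0.5268, 0.0004, 0.1089]
tool_rot: [-0.012, 1.0, -0.0, 0.0]
ft_force: [0.7, 0.4, -1.1]
grip_width: 0.0442
grasp_force: 61.4
clock: 9.78
eef_pos: [0.6103, -0.2422, 0.1079]
tool_rot: [-0.064, 0.998, 0.0, -0.0]
ft_force: [0.3, 0.5, -1.7]
grip_width: 0.0445
grasp_force: 61.5
```

```bash
python3 -m inch '[0,0,-30,0,0,0,0, 0,0,-60,0,0,0,0, 0,0,-85,0,0,0,0, 0,0,-93,0,0,0,0, 0,0,-93,0,0,0,0]';  python3 -m inch '[0,0,-3,0,0,0,0, 0,0,-5,0,0,0,0, 0,0,-5,0,0,0,0]'
python3 - <<'E'
from h import *
s=bot.camera("side");cv2.imwrite("pics/s4.png",cv2.resize(s[185:290,350:490],(800,600),interpolation=2))
E
```

```text
clock: 10.2
eef_pos: [0.6073, -0.237, 0.013]
tool_rot: [-0.066, 0.998, 0.002, -0.003]
ft_force: [-0.3, -0.1, -1.0]
grip_width: 0.0439
grasp_force: 61.5
clock: 10.45
eef_pos: [0.6114, -0.2404, 0.0132]
tool_rot: [-0.065, 0.998, -0.001, 0.001]
ft_force: [0.4, 0.1, -1.1]
grip_width: 0.0442
grasp_force: 61.5
```

View pics/s4.png

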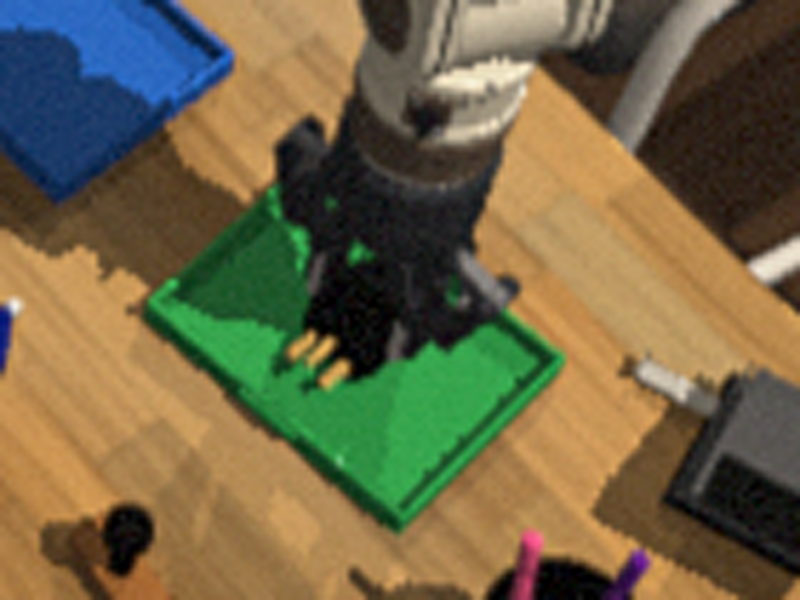

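The plug is over the green tray floor, level, with its pins at (320,360). Lower it to contact.

```bash
python3 -m inch '[0,0,-3,0,0,0,0, 0,0,-5,0,0,0,0, 0,0,-5,0,0,0,0, 0,0,-5,0,0,0,0]'; python3 -m inch '[0,0,-3,0,0,0,0, 0,0,-3,0,0,0,0, 0,0,-3,0,0,0,0]'
```

```text
clock: 10.83
eef_pos: [0.6099, -0.2405, 0.0064]
tool_rot: [-0.065, 0.998, 0.0, -0.0]
ft_force: [0.5, -0.5, -2.0]
grip_width: 0.0442
grasp_force: 61.5
clock: 11.08
eef_pos: [0.6106, -0.2408, 0.0042]
tool_rot: [-0.065, 0.998, -0.0, 0.001]
ft_force: [0.1, 0.8, 3.4]
grip_width: 0.0442
grasp_force: 62.0
```

```bash
python3 -m inch '[0,0,0,0,0,0,70, 0,0,0,0,0,0,70, 0,0,0,0,0,0,70, 0,0,0,0,0,0,70]'; python3 -m inch '[0,0,20,0,0,0,70, 0,0,60,0,0,0,70, 0,0,106,0,0,0,70, -40,-8,106,0,0,0,70, -80,-16,106,0,0,0,70, -120,-24,106,0,0,0,70, -160,-32,106,0,0,0,70, -182,-33,106,0,0,0,70]';python3 -m inch '[0,0,0,0,0,0,70, 0,0,0,0,0,0,70, 0,0,0,0,0,0,70]'
python3 - <<'E'
from h import *
s=bot.camera("side");t=bot.camera("top")
cv2.imwrite("pics/s5.png",np.hstack([cv2.resize(s[200:310,335:445],(400,400),interpolation=2),cv2.resize(t[140:230,330:420],(400,400),interpolation=2)]))
E
```

```text
clock: 11.42
eef_pos: [0.6099, -0.2404, 0.0031]
tool_rot: [-0.065, 0.998, 0.0, -0.0]
ft_force: [-0.2, -0.2, 0.6]
grip_width: 0.06
grasp_force: 0.0
clock: 12.08
eef_pos: [0.4237, -0.2736, 0.1093]
tool_rot: [-0.064, 0.998, 0.0, -0.001]
ft_force: [-0.4, -0.2, 0.1]
grip_width: 0.0597
grasp_force: 0.0
clock: 12.33
eef_pos: [0.4291, -0.2738, 0.1099]
tool_rot: [-0.065, 0.998, -0.0, 0.001]
ft_force: [0.5, 0.8, 0.4]
grip_width: 0.0598
grasp_force: 0.0
```

View pics/s5.png

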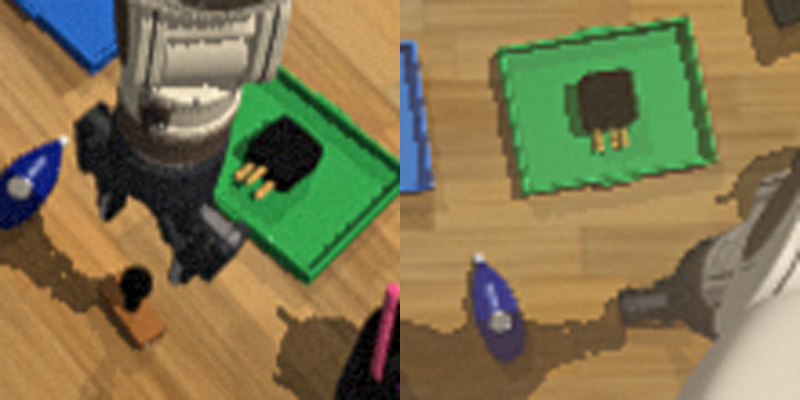

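The plug lies flat in the green tray, centre about (605,100) in the right crop. The jaws straddle the black knob (135,285), so go down.

```bash
python3 -m inch '[0,0,-30,0,0,0,70, 0,0,-50,0,0,0,70, 0,0,-65,0,0,0,70, 0,0,-76,0,0,0,70, 0,0,-76,0,0,0,70, 0,0,-76,0,0,0,70]'; python3 -m inch '[0,0,0,0,0,0,0, 0,0,0,0,0,0,0, 0,0,0,0,0,0,0, 0,0,0,0,0,0,0, 0,0,0,0,0,0,0, 0,0,0,0,0,0,0]'
```

```text
clock: 12.93
eef_pos: [0.4285, -0.2729, 0.0327]
tool_rot: [-0.066, 0.998, 0.001, -0.001]
ft_force: [0.1, 0.7, 1.0]
grip_width: 0.06
grasp_force: 0.0
clock: 13.43
eef_pos: [0.4289, -0.2737, 0.0345]
tool_rot: [-0.065, 0.998, -0.0, 0.001]
ft_force: [0.9, 1.3, 5.3]
grip_width: 0.0217
grasp_force: 58.8
```

```bash
python3 -m inch '[0,0,20,0,0,0,0, 0,0,60,0,0,0,0, 0,0,100,0,0,0,0, 0,0,100,0,0,0,0]'; python3 -m inch '[171,237,0,0,0,0,0, 171,237,0,0,0,0,0, 171,237,0,0,0,0,0, 171,237,0,0,0,0,0, 171,237,0,0,0,0,0, 171,237,0,0,0,0,0, 171,237,0,0,0,0,0, 171,237,0,0,0,0,0]';python3 -m inch '[0,0,-40,0,0,0,0, 0,0,-70,0,0,0,0, 0,0,-85,0,0,0,0, 0,0,-88,0,0,0,0, 0,0,-88,0,0,0,0, 0,0,-88,0,0,0,0]'
python3 - <<'E'
from h import *
s=bot.camera("side");t=bot.camera("top")
cv2.imwrite("pics/s6.png",np.hstack([cv2.resize(s[130:240,300:410],(400,400),interpolation=2),cv2.resize(t[130:220,270:360],(400,400),interpolation=2)]))
E
```

```text
clock: 13.77
eef_pos: [0.4322, -0.2764, 0.141]
tool_rot: [-0.065, 0.998, -0.004, 0.005]
ft_force: [0.4, -0.7, -0.7]
grip_width: 0.0217
grasp_force: 59.2
clock: 14.43
eef_pos: [0.603, -0.0301, 0.1326]
tool_rot: [-0.069, 0.998, 0.001, 0.002]
ft_force: [0.0, -0.5, -0.1]
grip_width: 0.0217
grasp_force: 59.2
clock: 14.93
eef_pos: [0.5998, -0.0368, 0.0462]
tool_rot: [-0.065, 0.998, -0.0, 0.001]
ft_force: [0.1, -0.2, -1.0]
grip_width: 0.0219
grasp_force: 59.2
```

View pics/s6.png

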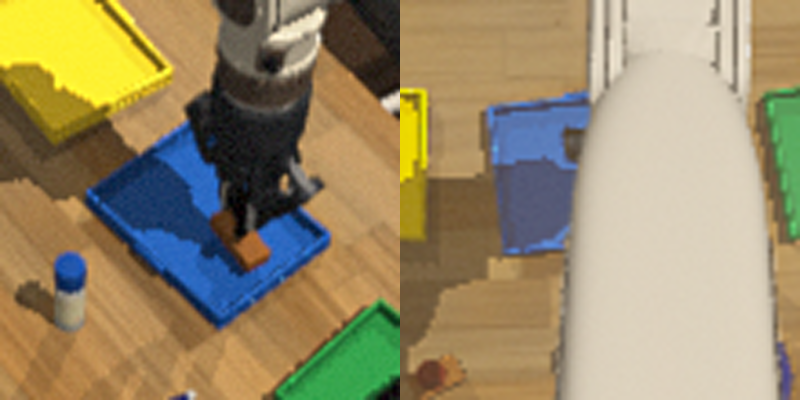

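The block is inside the blue tray at (240,243), upright. Lower it to contact.

```bash
python3 -m inch '[0,0,-3,0,0,0,0, 0,0,-6,0,0,0,0, 0,0,-6,0,0,0,0, 0,0,-6,0,0,0,0]'; python3 -m inch '[0,0,-2,0,0,0,0, 0,0,-2,0,0,0,0, 0,0,-2,0,0,0,0]'
```

```text
clock: 15.37
eef_pos: [0.599, -0.0365, 0.0395]
tool_rot: [-0.065, 0.998, 0.0, -0.0]
ft_force: [-0.1, -0.5, -0.6]
grip_width: 0.0219
grasp_force: 59.2
clock: 15.62
eef_pos: [0.5998, -0.0363, 0.0385]
tool_rot: [-0.065, 0.998, 0.0, 0.001]
ft_force: [-1.3, 1.4, 5.0]
grip_width: 0.0217
grasp_force: 59.7
```

```bash
python3 -m inch '[0,0,0,0,0,0,55, 0,0,0,0,0,0,55, 0,0,0,0,0,0,55, 0,0,0,0,0,0,55, 0,0,20,0,0,0,55, 0,0,55,0,0,0,55, 0,0,80,0,0,0,55, 0,0,80,0,0,0,55]'; python3 -m inch '[-181,176,0,0,0,0,60, -181,176,0,0,0,0,60, -181,176,0,0,0,0,60, -181,176,0,0,0,0,60, -181,176,0,0,0,0,60, -181,176,0,0,0,0,60, -181,176,0,0,0,0,60, -181,176,0,0,0,0,70]';python3 -m inch '[0,0,0,0,0,0,70, 0,0,0,0,0,0,70, 0,0,0,0,0,0,70]'
```

```text
clock: 16.28
eef_pos: [0.603, -0.0368, 0.1235]
tool_rot: [-0.065, 0.998, -0.001, 0.005]
ft_force: [1.0, -0.0, 1.1]
grip_width: 0.0471
grasp_force: 0.0
clock: 16.95
eef_pos: [0.4163, 0.1408, 0.1173]
tool_rot: [-0.067, 0.998, -0.0, -0.0]
ft_force: [0.4, -0.1, -0.2]
grip_width: 0.0594
grasp_force: 0.0
clock: 17.2
eef_pos: [0.4192, 0.1387, 0.1173]
tool_rot: [-0.064, 0.998, -0.0, 0.0]
ft_force: [-1.0, 0.6, 0.4]
grip_width: 0.0597
grasp_force: 0.0
```

```bash
python3 -m inch '[0,1,-30,0,0,0,70, 0,1,-50,0,0,0,70, 0,1,-70,0,0,0,70, 0,1,-83,0,0,0,70, 0,1,-83,0,0,0,70, 0,1,-83,0,0,0,70]'; python3 -m inch '[0,0,0,0,0,0,0, 0,0,0,0,0,0,0, 0,0,0,0,0,0,0, 0,0,0,0,0,0,0, 0,0,0,0,0,0,0, 0,0,0,0,0,0,0]'; python3 -m inch '[0,0,20,0,0,0,0, 0,0,60,0,0,0,0, 0,0,100,0,0,0,0, 0,0,100,0,0,0,0]'
```

```text
clock: 17.7
eef_pos: [0.4181, 0.1396, 0.0338]
tool_rot: [-0.064, 0.998, -0.0, -0.001]
ft_force: [-0.0, 0.1, 0.1]
grip_width: 0.0599
grasp_force: 0.0
clock: 18.2
eef_pos: [0.4192, 0.141, 0.0356]
tool_rot: [-0.065, 0.998, 0.0, 0.001]
ft_force: [-0.4, 0.2, 5.4]
grip_width: 0.0215
grasp_force: 58.8
clock: 18.53
eef_pos: [0.4226, 0.1422, 0.1414]
tool_rot: [-0.065, 0.998, 0.002, 0.006]
ft_force: [1.7, 1.1, -1.0]
grip_width: 0.0214
grasp_force: 59.2
```

```bash
python3 -m inch '[173,-98,0,0,0,0,0, 173,-98,0,0,0,0,0, 173,-98,0,0,0,0,0, 173,-98,0,0,0,0,0, 173,-98,0,0,0,0,0, 173,-98,0,0,0,0,0, 173,-98,0,0,0,0,0]'; python3 -m inch '[0,0,-40,0,0,0,0, 0,0,-70,0,0,0,0, 0,0,-85,0,0,0,0, 0,0,-88,0,0,0,0, 0,0,-88,0,0,0,0, 0,0,-88,0,0,0,0]'; python3 -m inch '[0,0,-4,0,0,0,0, 0,0,-7,0,0,0,0, 0,0,-7,0,0,0,0, 0,0,-7,0,0,0,0]'
```

```text
clock: 19.12
eef_pos: [0.5917, 0.0414, 0.133]
tool_rot: [-0.064, 0.998, 0.0, -0.001]
ft_force: [-0.1, 0.2, -1.3]
grip_width: 0.022
grasp_force: 59.2
clock: 19.62
eef_pos: [0.5913, 0.0432, 0.0476]
tool_rot: [-0.066, 0.998, 0.0, 0.001]
ft_force: [0.1, 0.5, -0.1]
grip_width: 0.0216
grasp_force: 59.2
clock: 19.95
eef_pos: [0.5913, 0.0426, 0.04]
tool_rot: [-0.065, 0.998, 0.0, 0.0]
ft_force: [-0.2, -0.3, -0.9]
grip_width: 0.0215
grasp_force: 59.2
```

```bash
python3 -m inch '[0,0,-2,0,0,0,0, 0,0,-2,0,0,0,0, 0,0,-2,0,0,0,0]';  python3 - <<'E'
from h import *
s=bot.camera("side")
cv2.imwrite("pics/s7.png",cv2.resize(s[140:240,300:400],(500,500),interpolation=2))
E
```

```text
clock: 20.2
eef_pos: [0.592, 0.0429, 0.0397]
tool_rot: [-0.065, 0.998, 0.0, 0.001]
ft_force: [-2.5, 0.5, 8.7]
grip_width: 0.0216
grasp_force: 60.1
```

View pics/s7.png

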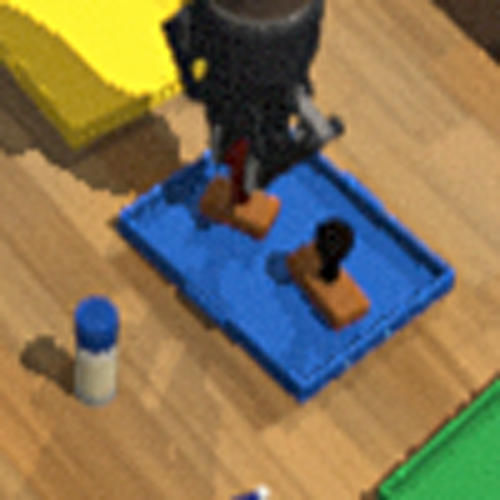

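```bash
python3 -m inch '[0,0,0,0,0,0,50, 0,0,0,0,0,0,50, 0,0,0,0,0,0,50, 0,0,0,0,0,0,50, 0,0,20,0,0,0,50, 0,0,55,0,0,0,50, 0,0,90,0,0,0,50, 0,0,90,0,0,0,50]'; python3 -m inch '[-151,-54,0,0,0,0,60, -151,-54,0,0,0,0,60, -151,-54,0,0,0,0,60, -151,-54,0,0,0,0,60, -151,-54,0,0,0,0,70, -151,-54,0,0,0,0,70, -151,-54,0,0,0,0,70, -151,-54,0,0,0,0,70]'
python3 - <<'E'
from h import *
print(bot.get_obs()["eef_pos"])
s=bot.camera("side");t=bot.camera("top")
cv2.imwrite("pics/s8.png",np.hstack([cv2.resize(s[140:250,290:400],(400,400),interpolation=2),cv2.resize(t[140:230,270:360],(400,400),interpolation=2)]))
E
```

```text
clock: 20.92
eef_pos: [0.5957, 0.0428, 0.1349]
tool_rot: [-0.065, 0.998, 0.0, 0.006]
ft_force: [1.8, 0.1, 0.8]
grip_width: 0.0427
grasp_force: 0.0
clock: 21.58
eef_pos: [0.442, -0.0113, 0.1279]
tool_rot: [-0.065, 0.998, -0.0, 0.001]
ft_force: [0.5, 0.7, 0.7]
grip_width: 0.0597
grasp_force: 0.0
[ 0.44197552 -0.01128976  0.12792981]
```

View pics/s8.png

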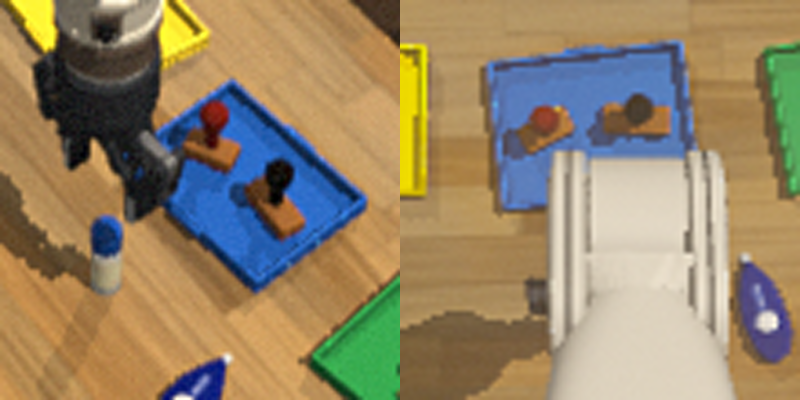

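Both stamps stand upright in the blue tray. The jaws straddle the glue cap (107,222), so go down.

```bash
python3 -m inch '[0,0,-25,0,0,0,70, 0,0,-45,0,0,0,70, 0,0,-65,0,0,0,70, 0,0,-85,0,0,0,70, 0,0,-101,0,0,0,70, 0,0,-101,0,0,0,70, 0,0,-101,0,0,0,70]'; python3 -m inch '[0,0,0,0,0,0,0, 0,0,0,0,0,0,0, 0,0,0,0,0,0,0, 0,0,0,0,0,0,0, 0,0,0,0,0,0,0, 0,0,0,0,0,0,0]'; python3 -m inch '[0,0,20,0,0,0,0, 0,0,60,0,0,0,0, 0,0,100,0,0,0,0, 0,0,100,0,0,0,0]'
```

```text
clock: 22.27
eef_pos: [0.4399, -0.0112, 0.0257]
tool_rot: [-0.065, 0.998, 0.0, -0.001]
ft_force: [-0.1, -0.5, 0.4]
grip_width: 0.0599
grasp_force: 0.0
clock: 22.77
eef_pos: [0.4412, -0.0114, 0.0275]
tool_rot: [-0.065, 0.998, -0.0, 0.001]
ft_force: [0.6, 0.5, 5.5]
grip_width: 0.0242
grasp_force: 58.8
clock: 23.1
eef_pos: [0.4448, -0.0116, 0.1334]
tool_rot: [-0.065, 0.998, -0.001, 0.006]
ft_force: [0.6, -0.2, -0.4]
grip_width: 0.0238
grasp_force: 58.8
```

```bash
python3 -m inch '[166,285,0,0,0,0,0, 166,285,0,0,0,0,0, 166,285,0,0,0,0,0, 166,285,0,0,0,0,0, 166,285,0,0,0,0,0, 166,285,0,0,0,0,0, 166,285,0,0,0,0,0, 166,285,0,0,0,0,0]'; python3 -m inch '[0,0,0,0,0,0,0, 0,0,-40,0,0,0,0, 0,0,-70,0,0,0,0, 0,0,-88,0,0,0,0, 0,0,-88,0,0,0,0, 0,0,-88,0,0,0,0]'; python3 -m inch '[0,0,-4,0,0,0,0, 0,0,-7,0,0,0,0, 0,0,-7,0,0,0,0, 0,0,-7,0,0,0,0]'
```

```text
clock: 23.77
eef_pos: [0.6065, 0.2757, 0.1259]
tool_rot: [-0.065, 0.998, -0.0, -0.0]
ft_force: [0.9, -0.5, -0.2]
grip_width: 0.024
grasp_force: 58.9
clock: 24.27
eef_pos: [0.6049, 0.2728, 0.0371]
tool_rot: [-0.065, 0.998, -0.001, -0.002]
ft_force: [0.2, -0.0, 0.1]
grip_width: 0.0236
grasp_force: 58.7
clock: 24.6
eef_pos: [0.6067, 0.2737, 0.0326]
tool_rot: [-0.065, 0.998, 0.0, 0.001]
ft_force: [0.3, 1.1, -1.4]
grip_width: 0.024
grasp_force: 58.8
```

```bash
python3 -m inch '[0,0,-2,0,0,0,0, 0,0,-2,0,0,0,0, 0,0,-2,0,0,0,0]'
python3 - <<'E'
from h import *
s=bot.camera("side")
cv2.imwrite("pics/s9.png",cv2.resize(s[90:180,270:360],(450,450),interpolation=2))
E
```

```text
clock: 24.85
eef_pos: [0.6068, 0.2739, 0.0303]
tool_rot: [-0.065, 0.998, 0.0, 0.001]
ft_force: [0.3, 0.6, 1.8]
grip_width: 0.0238
grasp_force: 59.1
```

View pics/s9.png

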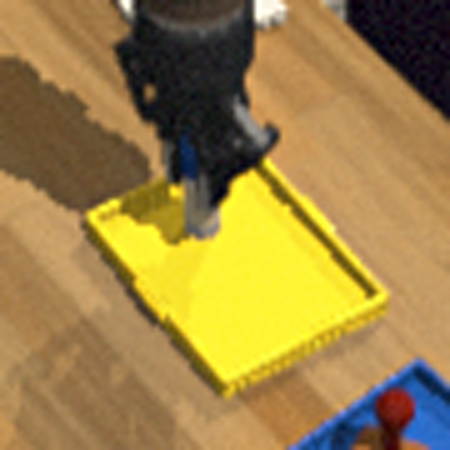

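The glue stick stands at (205,235) in the picture, on the floor of the yellow tray. That was my last permitted view, so I check numerically from here. Release, then go for the roller.

```bash
python3 -m inch '[0,0,0,0,0,0,50, 0,0,0,0,0,0,50, 0,0,0,0,0,0,50, 0,0,0,0,0,0,50, 0,0,25,0,0,0,50, 0,0,65,0,0,0,50, 0,0,100,0,0,0,50, 0,0,100,0,0,0,50]'; python3 -m inch '[-90,-206,0,0,0,0.083,50, -90,-206,0,0,0,0.083,50, -90,-206,0,0,0,0.083,50, -90,-206,0,0,0,0.083,50, -90,-206,0,0,0,0.083,50, -90,-206,0,0,0,0.083,50, -90,-206,0,0,0,0.083,50]';  python3 -m inch '[-85,-207,0,0,0,0.083,75, -85,-207,0,0,0,0.083,75, -85,-207,0,0,0,0.083,75, -85,-207,0,0,0,0.083,75, -85,-207,0,0,0,0.083,75, -85,-207,0,0,0,0.083,75, -85,-207,0,0,0,0.083,75, -85,-207,0,0,0,0.083,75]'
python3 - <<'E'
from h import *
for n,z in (("glue_stick",.004),("red_stamp",.004),("black_stamp",.004),("power_plug",.004),("correction_roller",0)):
  for c in("side","top"):
    bot.camera(c)
    for q in bot.spot_point(c,n)[:2]: print(n,c,round(q["confidence"],2),np.round(plane(c,q["uv"],z)[0],3))
    if n[0]=="c":
      for q in bot.silhouettes(c,n)[:3]: print(c,round(q["confidence"],2),maskrect(c,q["mask"],.008),q["mask"].sum())
E
```

```text
clock: 25.57
eef_pos: [0.6104, 0.2756, 0.1384]
tool_rot: [-0.065, 0.998, 0.003, 0.007]
ft_force: [1.1, 0.3, 1.2]
grip_width: 0.0428
grasp_force: 0.0
clock: 26.15
eef_pos: [0.5139, 0.0641, 0.1294]
tool_rot: [-0.104, 0.995, -0.0, -0.001]
ft_force: [0.4, 1.0, -2.2]
grip_width: 0.0429
grasp_force: 0.0
clock: 26.82
eef_pos: [0.4316, -0.1397, 0.1295]
tool_rot: [-0.147, 0.989, 0.0, 0.001]
ft_force: [-0.2, 0.3, -0.4]
grip_width: 0.0642
grasp_force: 0.0
glue_stick top 0.63 [0.611 0.283]
glue_stick top 0.21 [ 0.441 -0.134]
red_stamp top 0.64 [0.592 0.052]
black_stamp side 0.53 [ 0.603 -0.019]
black_stamp top 0.52 [ 0.6   -0.038]
power_plug side 0.61 [ 0.611 -0.237]
power_plug top 0.71 [ 0.601 -0.237]
correction_roller side 0.76 [ 0.301 -0.166]
correction_roller side 0.6 [ 0.433 -0.14 ]
side 0.82 [ 299.3 -170.    47.8   89.1   54.2] 399
side 0.55 [ 434.  -136.7   94.2   40.4   12.2] 323
correction_roller top 0.39 [ 0.437 -0.128]
```

```bash
python3 -m inch '[0,1,-30,0,0,0,75, 0,1,-60,0,0,0,75, 0,1,-90,0,0,0,75, 0,1,-110,0,0,0,75, 0,1,-115,0,0,0,75, 0,1,-115,0,0,0,75, 0,1,-115,0,0,0,75]'; python3 -m inch '[0,0,-4,0,0,0,75, 0,0,-8,0,0,0,75, 0,0,-8,0,0,0,75]'; python3 -m inch '[0,0,-4,0,0,0,75, 0,0,-8,0,0,0,75, 0,0,-8,0,0,0,75]'
```

```text
clock: 28.5
eef_pos: [0.4317, -0.1386, 0.0151]
tool_rot: [-0.148, 0.989, -0.0, 0.0]
ft_force: [0.8, -0.0, 0.6]
grip_width: 0.064
grasp_force: 0.0
clock: 28.75
eef_pos: [0.4315, -0.1386, 0.0068]
tool_rot: [-0.148, 0.989, -0.0, 0.001]
ft_force: [-0.1, 0.7, 0.3]
grip_width: 0.0641
grasp_force: 0.0
clock: 29.0
eef_pos: [0.4306, -0.1383, -0.0021]
tool_rot: [-0.148, 0.989, 0.0, -0.0]
ft_force: [-0.0, -0.2, 0.7]
grip_width: 0.0643
grasp_force: 0.0
```

```bash
python3 -m inch '[0,0,-2,0,0,0,0, 0,0,-2,0,0,0,0, 0,0,-2,0,0,0,0, 0,0,-2,0,0,0,0, 0,0,-2,0,0,0,0, 0,0,-2,0,0,0,0]'; python3 -m inch '[0,0,0,0,0,0,0, 0,0,0,0,0,0,0]';python3 -m inch '[0,0,20,0,0,0,0, 0,0,60,0,0,0,0, 0,0,110,0,0,0,0, 0,0,120,0,0,0,0]'
```

```text
clock: 29.5
eef_pos: [0.4311, -0.1384, -0.0033]
tool_rot: [-0.148, 0.989, -0.0, 0.0]
ft_force: [-1.4, 0.7, 5.7]
grip_width: 0.0353
grasp_force: 59.6
clock: 29.67
eef_pos: [0.4311, -0.1384, -0.0033]
tool_rot: [-0.148, 0.989, -0.0, 0.0]
ft_force: [-1.1, 0.2, 4.8]
grip_width: 0.0353
grasp_force: 59.7
clock: 30.0
eef_pos: [0.4335, -0.1392, 0.1207]
tool_rot: [-0.148, 0.989, -0.001, 0.003]
ft_force: [0.6, -0.6, 0.6]
grip_width: 0.0353
grasp_force: 60.0
```

```bash
python3 -m inch '[88,168,0,0,0,-0.164,0, 88,168,0,0,0,-0.164,0, 88,168,0,0,0,-0.164,0, 88,168,0,0,0,-0.164,0, 88,168,0,0,0,-0.164,0, 88,168,0,0,0,-0.164,0]';  python3 -m inch '[87,168,0,0,0,-0.164,0, 87,168,0,0,0,-0.164,0, 87,168,0,0,0,-0.164,0, 87,168,0,0,0,-0.164,0, 87,168,0,0,0,-0.164,0, 87,168,0,0,0,-0.164,0, 87,168,0,0,0,-0.164,0]'
python3 - <<'E'
from h import *
t=bot.get_obs()["eef_pos"];print(t)
s=bot.camera("side").astype(int)
m=(s[...,0]-s[...,2]>15)&(s[...,0]>60)
k,l,st,ce=cv2.connectedComponentsWithStats(m.astype(np.uint8))
for i in range(1,k):
    if st[i,4]>60 and 250<ce[i,0]<430: print(ce[i],st[i,4],maskrect("side",l==i,t[2]+.01))
for q in bot.silhouettes("side","correction_roller")[:3]: print(round(q["confidence"],2),q["uv"],q["mask"].sum(),maskrect("side",q["mask"],t[2]+.01))
E
```

```text
clock: 30.5
eef_pos: [0.522, 0.0344, 0.1162]
tool_rot: [-0.069, 0.998, 0.001, 0.002]
ft_force: [0.5, -0.3, -0.1]
grip_width: 0.035
grasp_force: 60.0
clock: 31.08
eef_pos: [0.6059, 0.1983, 0.1152]
tool_rot: [0.015, 1.0, -0.0, -0.001]
ft_force: [-0.4, -0.2, -0.7]
grip_width: 0.035
grasp_force: 60.0
[0.6059125  0.19832687 0.11515237]
[312.5546875 124.234375 ] 128 [581.9 220.1  71.   35.6  88.5]
[356.76982249 191.06035503] 1690 [540.6 -55.3 128.6 161.5   5.1]
[410.62773267 244.91255465] 1601 [ 547.9 -276.2  113.8  160.6   12.2]
0.75 [310.2, 284.8] 372 [ 271.9 -214.    38.7   83.8   42. ]
0.46 [317.4, 129.1] 156 [587.4 206.   57.9  40.2  54.8]
0.3 [352.8, 193.1] 1641 [541.4 -55.4 129.5 161.5   5.1]
```

```bash
python3 -m inch '[0,0,-35,0,0,0,0, 0,0,-65,0,0,0,0, 0,0,-90,0,0,0,0, 0,0,-104,0,0,0,0, 0,0,-104,0,0,0,0, 0,0,-104,0,0,0,0]';  python3 -m inch '[0,0,-4,0,0,0,0, 0,0,-7,0,0,0,0, 0,0,-7,0,0,0,0, 0,0,-7,0,0,0,0]'; python3 -m inch '[0,0,-2,0,0,0,0, 0,0,-2,0,0,0,0, 0,0,-2,0,0,0,0]'
```

```text
clock: 31.68
eef_pos: [0.6051, 0.1957, 0.012]
tool_rot: [0.017, 1.0, -0.0, -0.001]
ft_force: [0.0, -0.1, 0.4]
grip_width: 0.035
grasp_force: 60.0
clock: 32.02
eef_pos: [0.6066, 0.1976, 0.0064]
tool_rot: [0.016, 1.0, 0.0, 0.001]
ft_force: [-0.2, -1.3, -0.6]
grip_width: 0.0354
grasp_force: 60.0
clock: 32.27
eef_pos: [0.6061, 0.1977, 0.0036]
tool_rot: [0.016, 1.0, 0.0, 0.0]
ft_force: [-0.3, 0.8, -0.5]
grip_width: 0.035
grasp_force: 60.0
```

```bash
python3 -m inch '[0,0,-2,0,0,0,0, 0,0,-2,0,0,0,0, 0,0,-2,0,0,0,0]';  python3 -m inch '[0,0,-1,0,0,0,0, 0,0,-1,0,0,0,0, 0,0,-1,0,0,0,0]'
```

```text
clock: 32.52
eef_pos: [0.6059, 0.1976, 0.0012]
tool_rot: [0.016, 1.0, -0.0, -0.0]
ft_force: [0.2, 0.3, -0.1]
grip_width: 0.035
grasp_force: 60.0
clock: 32.77
eef_pos: [0.6062, 0.1976, 0.0008]
tool_rot: [0.016, 1.0, 0.0, 0.0]
ft_force: [-1.2, -0.3, 2.1]
grip_width: 0.0346
grasp_force: 60.4
```

Contact. Release, lift, retreat and check.

```bash
python3 -m inch '[0,0,0,0,0,0,58, 0,0,0,0,0,0,58, 0,0,0,0,0,0,58, 0,0,0,0,0,0,58, 0,0,25,0,0,0,58, 0,0,65,0,0,0,58, 0,0,100,0,0,0,58, 0,0,140,0,0,0,58]'; python3 -m inch '[-40,-20,40,0,0,0,58, -80,-40,60,0,0,0,58, -120,-60,60,0,0,0,58, -160,-80,60,0,0,0,58, -200,-100,60,0,0,0,58, -220,-110,60,0,0,0,58, -220,-110,60,0,0,0,58, -220,-110,60,0,0,0,58]'
python3 - <<'E'
from h import *
for n,z in (("glue_stick",.004),("red_stamp",.004),("black_stamp",.004),("power_plug",.004),("correction_roller",.004),("white_mug",0),("black_pen_pot",0)):
  for c in("side","top"):
    bot.camera(c)
    for q in bot.spot_point(c,n)[:2]: print(n,c,round(q["confidence"],2),np.round(plane(c,q["uv"],z)[0],3))
    if n[0] in"cg":
      for q in bot.silhouettes(c,n)[:3]: print("  sil",c,round(q["confidence"],2),maskrect(c,q["mask"],.012 if n[0]=="c" else .05),q["mask"].sum())
E
```

```text
clock: 33.43
eef_pos: [0.6051, 0.1973, 0.1406]
tool_rot: [0.016, 1.0, -0.0, -0.001]
ft_force: [0.5, 1.4, 0.1]
grip_width: 0.0496
grasp_force: 0.0
clock: 34.1
eef_pos: [0.3827, 0.0862, 0.2007]
tool_rot: [0.016, 1.0, -0.0, -0.0]
ft_force: [0.2, 0.2, -0.1]
grip_width: 0.0495
grasp_force: 0.0
glue_stick side 0.68 [0.609 0.268]
  sil side 0.45 [608.2 275.1  96.9  23.4  54.6] 157
glue_stick top 0.53 [0.611 0.284]
  sil top 0.44 [610.5 274.1  42.7  23.7  43.7] 74
  sil top 0.38 [ 600.8 -233.6  134.2  168.4    7.8] 1344
red_stamp side 0.47 [0.593 0.044]
red_stamp top 0.51 [0.601 0.047]
black_stamp side 0.67 [ 0.609 -0.02 ]
black_stamp top 0.42 [ 0.609 -0.038]
black_stamp top 0.41 [0.619 0.192]
power_plug side 0.58 [ 0.605 -0.248]
power_plug top 0.76 [ 0.61  -0.237]
correction_roller side 0.82 [0.599 0.197]
correction_roller side 0.6 [ 0.291 -0.173]
  sil side 0.79 [ 299.7 -169.9   42.    94.3   30.7] 379
  sil side 0.61 [606.5 201.7  93.3  49.4  16.1] 260
  sil side 0.53 [604.3 -25.8  82.8  45.3  61. ] 236
correction_roller top 0.78 [0.606 0.212]
correction_roller top 0.62 [ 0.3   -0.175]
  sil top 0.68 [ 302.  -174.8   34.5   83.2   43. ] 172
  sil top 0.57 [605.3 196.3  34.4  89.2  89.2] 180
white_mug side 0.61 [0.506 0.453]
white_mug top 0.63 [0.513 0.453]
white_mug top 0.29 [0.603 0.241]
black_pen_pot side 0.68 [0.578 0.012]
black_pen_pot side 0.36 [ 0.608 -0.241]
black_pen_pot top 0.9 [ 0.537 -0.452]
black_pen_pot top 0.7 [ 0.613 -0.246]
```

```bash
python3 -m inch '[0,0,0,0,0,0,58, 0,0,0,0,0,0,58, 0,0,0,0,0,0,58]'; python3 -c "
from workcell import bot
print(bot.job_done())"
```

```text
clock: 35.95
eef_pos: [0.3861, 0.0876, 0.2005]
tool_rot: [0.016, 1.0, 0.0, 0.0]
ft_force: [-0.0, -1.1, -0.1]
grip_width: 0.0494
grasp_force: 0.0
the job is handed in; nothing more can be done
None
```

I handed the job in at about 36 s: both stamps in the blue tray, glue stick and roller in the yellow, plug in the green. The final camera readings put each one inside its tray, with the mug and pen pot where they stood, but the hand-in returned no verdict.

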